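# Cull the broken bayonet holder and hold a sound one locked in the chuck

## Task

Of the three bayonet specimen holders standing on the bench, first put the broken one (it has lost one of its two side lugs) in the grey scrap tray and let go of it. Then fit either sound holder in the spring chuck: lugs down through the two slots, push it in, and twist it a full quarter turn clockwise (seen from above) under the rim. The chuck springs back, so finish while still gripping the holder, pushed in and fully turned; leave the other sound holder and the bystanders where they are.

Things in the scene. Friction and masses are not known exactly. Their poses are not given: they have to be found in the camera images.
- holder_a_center (a point): Sound plain-metal holder, upright, 76 mm tall, 0.18 kg. Point on its axis, 38 mm above its underside (half-way up); z up, x along the line of its two lugs (+x, -x). Wing grip: a flat upright plate from 38 to 76 mm height, 12 mm thick in x (pinch across this), 44 mm long in y, at right angles to the lugs. Below it a shoulder, diameter 36 mm, height 32 to 38 mm.
- holder_b_center (a point): Sound holder, the same as holder_a, point and axes alike. Below the shoulder: shank and foot of 34 mm diameter. Two opposite lugs, 12 mm wide, from 8 to 18 mm above the underside, reach 29 mm out from the axis. A channel 10 mm wide and 8 mm deep runs along x across the underside of the foot, for the chuck's key.
- holder_broken_center (a point): BROKEN holder: only the lug at +x is there, the one at -x has snapped off. Otherwise like holder_a, point and axes alike.
- scrap_tray: Open grey tray fixed to the bench, outside 150 (x) x 140 (y) x 40 mm high, walls and floor 4 mm thick; origin at the centre of its underside, z up.
- chuck: Spring chuck fixed to the bench: round housing, diameter 85 mm, 54 mm high, on a 108 mm square base plate 10 mm thick; a black thumb knob on its +y side reaches 56 mm from the axis at 23 mm height. Origin on the axis at the bench; z up; the two entry slots for the lugs lie at +x and -x of the mouth.
- chuck_mouth (a point): Centre of the chuck's mouth, level with the rim's top (54 mm above the bench), axes as the chuck's. Bore 37 mm wide, slots 16 mm wide reaching 32 mm out, rim 8 mm thick: with the foot 26 mm below this point (at most 30) the lugs clear the rim and can turn. Stops end the turn some 95 degrees clockwise of the slots and block turning the other way.
- chuck_plunger (a joint): Spring plunger in the chuck, m: 0 at rest, face 12 mm below the rim's top; grows as it is pushed down, to 0.018 at its stop. A foot 26 mm below the rim's top gives 0.014. Push needed: about 3 N at 0, 5.7 N at 0.014.
- chuck_key (a joint): Key on the plunger, rad: a bar 26 x 6 x 6 mm that enters the channel under the foot. 0 at rest, along the chuck's x (in line with the slots); grows as a holder turns it clockwise seen from above, lagging the holder by up to 0.25 rad. Its spring turns it back: 0.04 N m at 0, 0.18 N m at 1.4.
- brush: Bystander, not to be moved: flat dusting brush, 36 x 175 x 11 mm, lying on the bench; origin at the centre of its underside.
- mica: Bystander, not to be moved: small brownish flat rock, 52 x 62 x 28 mm, lying on the bench; origin at the centre of its underside.
- streak_plate: Bystander, not to be moved: small pale tile, 48 x 64 x 8 mm, lying on the bench; origin at the centre of its underside.
- hematite: Bystander, not to be moved: small dark rock, 59 x 75 x 48 mm, lying on the bench; origin at the centre of its underside.
- jasper: Bystander, not to be moved: reddish rock, 82 x 98 x 65 mm, lying on the bench; origin at the centre of its underside.
- gneiss: Bystander, not to be moved: flat brown rock, 88 x 125 x 50 mm, lying on the bench; origin at the centre of its underside.
Things that resemble listed ones, but are neither listed nor needed, are in the scene too. What is shaped like the part that bears holder_broken_center but turquoise is not meant.

How it is judged:
By the outcome, as a careful person would: the job done as asked, in the order asked, and still so for the second after the job is handed in, while the arm keeps its last pose, push and grip.
It also fails if it takes over 58 s, if anything falls off the work surface, if the arm or the gripper's body presses on something with over 40 N, if the wrist force passes 120 N, or if a joint passes its speed limit or range.

## Robot

A 7-joint arm with a two-finger parallel gripper is mounted at the origin on a cart in front of the work surface, level with it; the furniture and walls round the work are solid. World frame = base frame: x ahead of the robot, y to its left, z up, the work surface at z = 0. Lengths are in m, angles in rad, forces in N, time in s.
With the tool pointing down it reaches from about 0.4 to 0.85 m from the base axis. Payload 4.5 kg.
Tool frame: the origin (TCP) lies midway between the tips of the shut fingers; the grasp point (between the pads) lies 19 mm behind it; z points along the fingers, y is the line along which they close (so a half turn about z gives the same grasp; the last joint's range is limited). The gripper opens to 88 mm and grips with 3 to 60 N. Pads are 18 mm wide; open, the fingers measure 123 mm over their backs; the gripper's body (75 mm by 187 mm) begins 45 mm behind the grasp point.
Start: joints at [-1.173, 0.689, -0.195, 1.565, 0.157, 0.902, -0.215], TCP at [0.222, 0.584, 0.239] pointing down, gripper open.
Joint ranges: [-3.01, 3.01], [-0.46, 2.08], [-1.47, 1.51], [0.13, 2.56], [-1, 4.14], [0.04, 2.09], [-2.66, 2.66]. Speed limits (rad/s): [2.57, 2.57, 3.14, 3.14, 3.14, 3.14, 3.14].

## Interface

Orientations are given as a unit quaternion [x, y, z, w].
In Python, from workcell import bot gives the robot as it stands.
- The arm moves only by the tool step_arm, never from a script. Its argument "commands" is one flat list of numbers, 7 for each row, row after row: the shift along the world's x, y, z normalised to -1 to 1, where 1 is 0.02 m, then the turn, a rotation vector about the world's x, y, z normalised to -1 to 1, where 1 is 0.12 rad, then the gripper's target within -1 to 1 (shut at 1, half-way at 0, fully open at -1). In form: [x, y, z, ax, ay, az, gripper, x, y, z, ax, ay, az, gripper, ...]. A call has 1 to 12 rows; each row shifts and turns the commanded pose from where the row before left it; what a row does not reach is not made up. A row lasts 1/10 s, in which the tool goes at most 50 mm and 8.59 degrees, less where a joint would pass 70% of its speed; a pose out of reach is approached as far as the arm can. A call with a number of a shift or a turn outside -1 to 1 is refused whole. A call with a gripper value outside its range is refused whole. The fingers move at their own pace and stop on an object; "grip_force" is the grip in N (left out, the last holds). Time passes only in rows, so rows that do not move let the fingers close. It gives the time, the measured TCP pose, the force, the opening and the grip force at its end, in the units of the state.
- bot.read_state(): the state, without advancing time (a new reading comes with each control period).
- bot.capture(name): name is "scene" or "top" or "wrist"; returns a dict with "color" (420x560x3 uint8, red, green, blue), "vfov" (degrees; the focal length in pixels is half the picture's height over the tangent of half this angle, whatever the lens; pixels are square), "cx", "cy" (the principal point, pixels), "R" (3x3) and "t" (3): a world point X has camera coordinates R X + t. Camera axes: x right, y down, z forward; pixel columns grow to the right and rows downward; lengths in m; the calibration is good to about 2 mm. A picture is of the moment at which its call begins. There is no depth.
- bot.close_job(): hands the job in; it is judged then, once.
The state is a dict: "time": time; "joint_positions": joint angles; "joint_velocities": joint speeds; "effort": joint torques, N m; "eef_pos": TCP position; "tcp_rot": TCP orientation; "wrist_force": force on the tool from outside, world axes, zero at the start; "ft_torque": the same for the moment, N m; "width": opening from 0.0 (shut) to 1.0 (fully open); "gripper_force": force on a finger pad.
Only numpy, scipy, OpenCV 4.12 (cv2) and the standard library are available. Lean on these libraries where they do the work, as an engineer would, in place of code of your own. Each camera call takes 0.05 s, during which the arm holds its last target. There are 200 camera calls.

## Working session

There is one attempt and no reset: what is moved stays moved. The work goes in short steps, Python scripts to look and compute and a tool call to move; the robot and the scene stay as the last step left them, time stands still between calls to the robot, and variables do not carry over. Pictures are saved under pics/ and viewed, at most 10 in all, crops included, and the job is handed in when it is done.

Besides the shell and the picture viewer there is one more tool, called after "Emit:" as name(argument=value, ...) on one line, values as JSON. step_arm: Moves the arm, as the interface text tells. Scaled input: -1 to 1 covers 0.02 m each way for a shift and 0.12 rad each way for a turn. Its arguments: {"type":"object","properties":{"commands":{"type":"array"},"grip_force":{"type":"number"}},"required":["commands"]}

```bash
mkdir -p pics; cat > h.py <<'E'
import numpy as np, cv2
from workcell import bot
def cap(n,f=None):
    c=bot.capture(n)
    if f: cv2.imwrite('pics/'+f,cv2.cvtColor(c['color'],cv2.COLOR_RGB2BGR))
    return c
def ray(c,u,v,z):
    f=c['color'].shape[0]/2/np.tan(np.radians(c['vfov'])/2)
    R=np.array(c['R']);t=np.array(c['t'])
    o=-R.T@t; d=R.T@np.array([(u-c['cx'])/f,(v-c['cy'])/f,1])
    return o+d*(z-o[2])/d[2]
def proj(c,X):
    f=c['color'].shape[0]/2/np.tan(np.radians(c['vfov'])/2)
    p=np.array(c['R'])@np.array(X)+np.array(c['t'])
    return np.array([c['cx']+f*p[0]/p[2],c['cy']+f*p[1]/p[2]])
E
python3 - <<'E'
from h import *
import pickle
d={}
for n in ['top','scene']:
    c=cap(n,n+'0.png');d[n]=c;print(n,c['vfov'],-np.array(c['R']).T@np.array(c['t']))
pickle.dump(d,open('c0.pkl','wb'))
print(bot.read_state())
E
```

```text
top 55.57346942124191 [0.33456111 0.01268779 0.99696541]
scene 42.9736077150534 [-0.06830513 -0.34531085  0.89391265]
{'time': 0.1, 'joint_positions': array([-1.17322878,  0.68989914, -0.19450457,  1.56620796,  0.15732694,
        0.90249707, -0.21510025]), 'joint_velocities': array([ 0.00014191, -0.00401482,  0.00061041, -0.00365454,  0.00031933,
       -0.00076027, -0.00054322]), 'effort': array([-3.84883766e-03, -5.28497744e+01, -1.27152745e+00, -1.53837365e+01,
       -5.25327923e-02,  1.93686727e-03,  4.88154762e-05]), 'eef_pos': array([0.22223218, 0.58356729, 0.237999  ]), 'tcp_rot': array([ 1.80844736e-01,  9.83511325e-01, -8.06328812e-04, -7.34002257e-05]), 'wrist_force': array([-0.30537265, -0.19009247,  0.09114711]), 'ft_torque': array([ 0.00104693, -0.02531064,  0.00989866]), 'gripper_force': 0.0, 'width': 1.000643555984823}
```

View pics/top0.png

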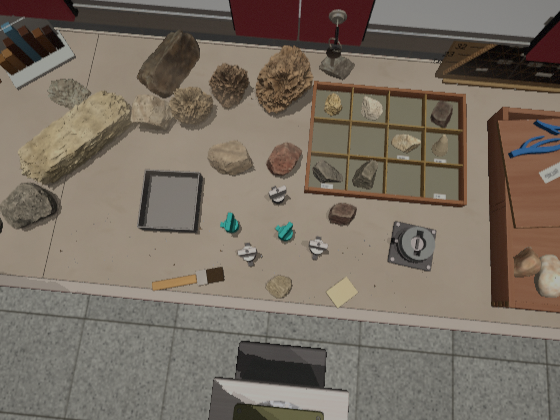

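View pics/scene0.png

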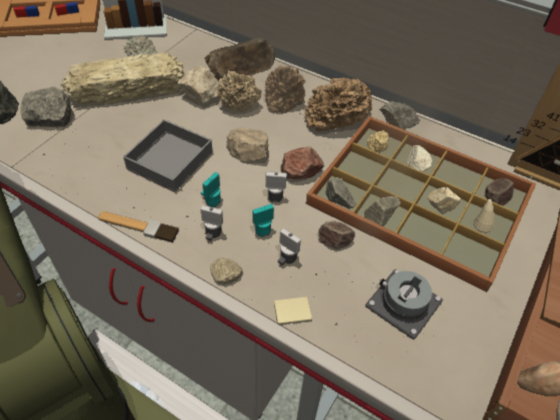

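Top view: plain-metal holders at (278,194), (248,254), (317,246), turquoise lookalikes at (231,223) and (286,232), tray at (171,201), chuck at (414,245). Next, a close crop of the three metal candidates.

```bash
python3 - <<'E'
from h import *
import pickle
d=pickle.load(open('c0.pkl','rb'))
t=d['top'];s=d['scene']
def crop(c,u,v,r=22,k=266):
    im=cv2.cvtColor(c['color'],cv2.COLOR_RGB2BGR)[v-r:v+r,u-r:u+r]
    return cv2.resize(im,(k,k),interpolation=cv2.INTER_CUBIC)
a=np.hstack([crop(t,*p) for p in [(278,194),(248,254),(317,246)]])
b=np.hstack([crop(s,*p) for p in [(275,186),(211,222),(289,248)]])
cv2.imwrite('pics/crop1.png',np.vstack([a,b]))
for n,p,z in [('h1',(278,194),.05),('h2',(248,254),.05),('h3',(317,246),.05),('tray',(171,201),.02),('chuck',(416,244),.054),('t1',(231,223),.05),('t2',(286,232),.05)]:
    print(n,ray(t,*p,z).round(3))
print(proj(t,[.222,.584,.24]))
E
```

```text
h1 [0.593 0.051 0.05 ]
h2 [0.439 0.108 0.05 ]
h3 [ 0.474 -0.054  0.05 ]
tray [0.557 0.32  0.02 ]
chuck [ 0.5   -0.289  0.054]
t1 [0.509 0.157 0.05 ]
t2 [0.5   0.023 0.05 ]
[-36.37186856 335.54227763]
```

View pics/crop1.png

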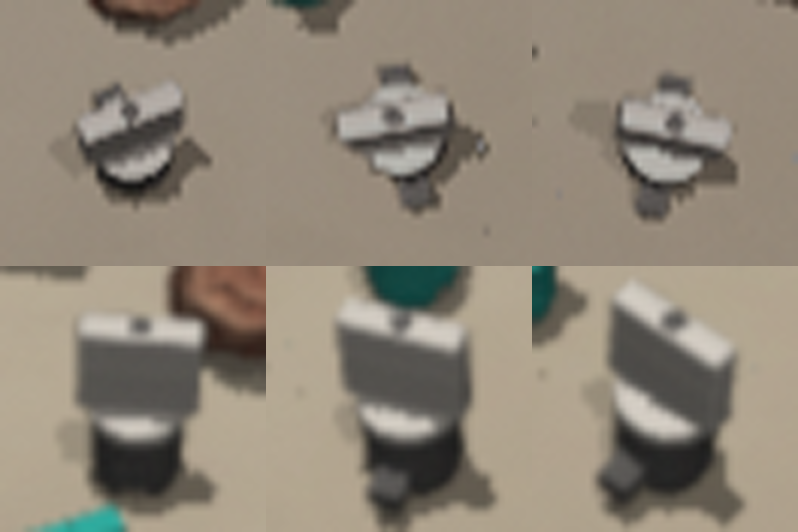

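The broken one is (278,194): one lug only, on the far side, and none facing the camera in the scene view. The other two show both lugs. I'll move above the broken holder.

Emit:
step_arm(commands=[0.67,-0.99,0,0,0,-0.25,-1,0.67,-0.99,0,0,0,-0.25,-1,0.67,-0.99,0,0,0,-0.25,-1,0.67,-0.99,0,0,0,-0.25,-1,0.67,-0.99,0,0,0,-0.25,-1,0.67,-0.99,0,0,0,-0.25,-1,0.67,-0.99,0,0,0,-0.25,-1,0.67,-0.99,0,0,0,-0.25,-1,0.67,-0.99,0,0,0,-0.25,-1,0.67,-0.99,0,0,0,-0.25,-1,0.67,-0.99,0,0,0,-0.25,-1,0.67,-0.99,0,0,0,-0.25,-1])

```text
time: 1.3
eef_pos: [0.3835, 0.3455, 0.2385]
tcp_rot: [0.355, 0.935, -0.0, -0.0]
wrist_force: [0.1, 0.5, 0.1]
width: 1.002
gripper_force: 0.0
```

Emit:
step_arm(commands=[0.67,-0.99,0,0,0,-0.25,-1,0.67,-0.99,0,0,0,-0.25,-1,0.67,-0.99,0,0,0,-0.25,-1,0.67,-0.99,0,0,0,-0.25,-1,0.67,-0.99,0,0,0,-0.25,-1,0.67,-0.99,0,0,0,-0.25,-1,0.67,-0.99,0,0,0,-0.25,-1,0.67,-0.99,0,0,0,-0.25,-1,0.67,-0.99,0,0,0,-0.25,-1,0.67,-0.99,0,0,0,-0.25,-1,0.67,-0.99,0,0,0,-0.25,-1,0,0,0,0,0,0,-1])

```text
time: 2.5
eef_pos: [0.5322, 0.1248, 0.2384]
tcp_rot: [0.506, 0.863, -0.001, 0.001]
wrist_force: [-0.3, 0.1, 0.2]
width: 0.995
gripper_force: 0.0
```

```bash
python3 - <<'E'
from h import *
import pickle
s=bot.read_state();print(s['time'],s['eef_pos'],s['tcp_rot'],s['joint_positions'].round(2))
w=cap('wrist');pickle.dump(w,open('w1.pkl','wb'))
d=pickle.load(open('c0.pkl','rb'));t=d['top']
im=cv2.cvtColor(w['color'],cv2.COLOR_RGB2BGR)
c=cv2.cvtColor(t['color'],cv2.COLOR_RGB2BGR)[215:275,384:444]
c=cv2.resize(c,(240,240),interpolation=cv2.INTER_CUBIC)
c=cv2.copyMakeBorder(c,0,180,0,0,cv2.BORDER_CONSTANT)
cv2.imwrite('pics/w1.png',np.hstack([im,c]))
print('cam',-np.array(w['R']).T@np.array(w['t']))
E
```

```text
2.5 [0.53216866 0.12479151 0.2384268 ] [ 5.05586638e-01  8.62774831e-01 -8.54316641e-04  1.00636961e-03] [-0.28  0.58 -0.06  1.81  0.05  0.75  0.15]
cam [0.4980653  0.18582177 0.38386785]
```

View pics/w1.png

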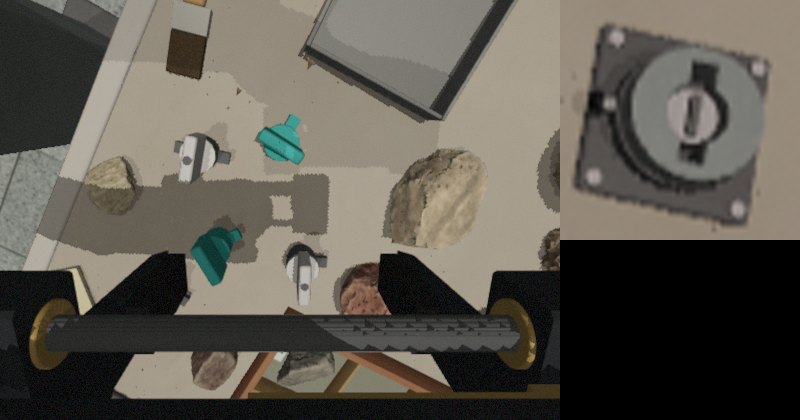

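Wrist view: the holder at about (303,272) has a single lug at right (320,261), so it's the broken one. The chuck crop shows the knob at left (+y) and slots at top and bottom, tilted by about -10°. I'll get numbers from masks.

```bash
python3 - <<'E'
from h import *
import pickle
w=pickle.load(open('w1.pkl','rb'));d=pickle.load(open('c0.pkl','rb'));t=d['top']
def plate(c,u0,v0,r,z=.076,th=175):
    im=c['color'];hsv=cv2.cvtColor(im,cv2.COLOR_RGB2HSV)
    sub=im[v0-r:v0+r,u0-r:u0+r].astype(int);hs=hsv[v0-r:v0+r,u0-r:u0+r]
    m=((sub.min(2)>th)&(hs[...,1]<30)).astype(np.uint8)
    n,l,st,ce=cv2.connectedComponentsWithStats(m)
    for i in range(1,n):
        if st[i,4]<15: continue
        pts=np.argwhere(l==i)[:,::-1].astype(np.float32)+[u0-r,v0-r]
        W=np.array([ray(c,*p,z)[:2] for p in pts]).astype(np.float32)
        print(' n',st[i,4],'px',pts.mean(0).round(1),'rect',[np.round(q,4) for q in cv2.minAreaRect(W)])
print('h1w');plate(w,303,272,35)
print('h2w');plate(w,200,157,35)
for p in [(278,194),(248,254),(317,246)]: print('top',p);plate(t,*p,20)
# chuck
a=ray(t,384+143/4,215+78/4,.054);b=ray(t,384+132/4,215+150/4,.054);print('slots',a,b,(a+b)/2,np.degrees(np.arctan2(*(a-b)[1::-1])))
cs=[ray(t,384+x/4,215+y/4,.010) for x,y in [(47,25),(208,62),(185,223),(18,187)]]
print('plate',np.mean(cs,0),[np.degrees(np.arctan2(*(cs[i]-cs[j])[1::-1])).round(1) for i,j in [(0,1),(1,2),(0,3),(3,2)]])
tr=[ray(t,*p,.04) for p in [(147,170),(202,171),(198,232),(140,229)]];print('tray',np.mean(tr,0),tr)
E
```

```text
h1w
 n 65 px [289.5 268.6] rect [array([0.5752, 0.0611]), array([0.0046, 0.0181]), np.float64(25.311)]
 n 25 px [315.8 270.5] rect [array([0.5985, 0.0722]), array([0.0023, 0.0127]), np.float64(23.263)]
 n 70 px [304.2 275.2] rect [array([0.5917, 0.0617]), array([0.0062, 0.0143]), np.float64(25.6643)]
h2w
 n 160 px [189.  146.7] rect [array([0.4417, 0.1189]), array([0.0076, 0.0163]), np.float64(16.7182)]
 n 18 px [180.8 151.2] rect [array([0.4369, 0.1124]), array([0.0013, 0.009 ]), np.float64(16.6129)]
 n 75 px [211.1 157.8] rect [array([0.463 , 0.1197]), array([0.0046, 0.0181]), np.float64(17.8392)]
 n 124 px [185.1 172.2] rect [array([0.448 , 0.0972]), array([0.0074, 0.0148]), np.float64(15.7939)]
top (278, 194)
top (248, 254)
top (317, 246)
slots [ 0.5240812  -0.29712924  0.054     ] [ 0.48007885 -0.29142853  0.054     ] [ 0.50208003 -0.29427889  0.054     ] -7.381823605403347
plate [ 0.50256747 -0.29437427  0.01      ] [np.float64(82.1), np.float64(-7.3), np.float64(-8.0), np.float64(83.2)]
tray [0.55498652 0.31212794 0.04      ] [array([0.62617755, 0.38662714, 0.04      ]), array([0.63687676, 0.2484228 , 0.04      ]), array([0.4815127 , 0.23599381, 0.04      ]), array([0.47537907, 0.37746802, 0.04      ])]
```

Emit:
step_arm(commands=[0.8,-0.92,0,0,0,-0.5,0,0.8,-0.92,0,0,0,0,0,0.8,-0.92,-1,0,0,0,0,0.8,-0.92,-1,0,0,0,0,0,0,-1,0,0,0,0,0,0,-1,0,0,0,0,0,0,-1,0,0,0,0,0,0,0,0,0,0,0])

```text
time: 3.35
eef_pos: [0.5919, 0.0568, 0.1362]
tcp_rot: [0.527, 0.85, -0.001, -0.003]
wrist_force: [1.0, -0.4, -0.0]
width: 0.502
gripper_force: 0.0
```

```bash
python3 - <<'E'
from h import *
import pickle
s=bot.read_state();print(s['time'],s['eef_pos'],s['tcp_rot'],s['width'])
w=cap('wrist');pickle.dump(w,open('w2.pkl','wb'))
t=pickle.load(open('c0.pkl','rb'))['top']
for p in [(277,190),(246.7,250.8),(318.1,243.7)]: print('hole',ray(t,*p,.076).round(4))
print('tcp px',proj(w,s['eef_pos']),'hole px',proj(w,[.596,.0515,.076]))
cv2.imwrite('pics/w2.png',cv2.cvtColor(w['color'],cv2.COLOR_RGB2BGR))
E
```

```text
3.35 [0.59185769 0.05676632 0.13618398] [ 0.52744208  0.84958518 -0.00147342 -0.00277576] 0.5017132388775666
hole [0.5953 0.0537 0.076 ]
hole [0.443 0.109 0.076]
hole [ 0.4753 -0.0544  0.076 ]
tcp px [282.37884555 269.87475621] hole px [285.14362773 237.80676955]
```

View pics/w2.png

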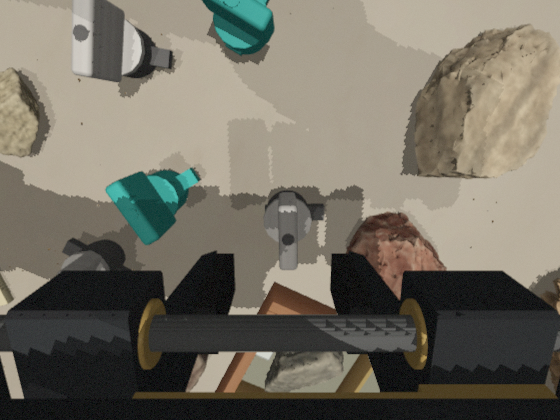

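The hole of the broken holder's plate is at (288,239), its lug at right (317,211), and jasper starts at column 350. I'll narrow the opening to 28 mm to stay clear of it.

```bash
python3 - <<'E'
from h import *
import pickle
from scipy.spatial.transform import Rotation as Ro
w=pickle.load(open('w2.pkl','rb'));s=bot.read_state()
h=ray(w,288,239,.076);print(h,h-s['eef_pos'])
a=ray(w,281,200,.076);b=ray(w,281,268,.076);c=ray(w,288.5,269,.076);print('plate ang',np.degrees(np.arctan2(*(a-b)[1::-1])),np.degrees(np.arctan2(*(h-c)[1::-1])))
R=Ro.from_quat(s['tcp_rot']).as_matrix();print('tool y',np.degrees(np.arctan2(R[1,1],R[0,1])),R[:,2])
E
```

```text
[0.59796039 0.0515864  0.076     ] [ 0.0048648  -0.00507498 -0.06173237]
plate ang 116.26343423303358 117.4735506613614
tool y 26.31564204745839 [-3.36162020e-03  6.14499592e-04 -9.99994161e-01]
```

Emit:
step_arm(commands=[0.26,-0.22,0,0,0,0,0.36,0,0,-0.94,0,0,0,0.36,0,0,-0.94,0,0,0,0.36,0,0,-0.94,0,0,0,0.36,0,0,-0.94,0,0,0,0.36,0,0,-0.9,0,0,0,0.36,0,0,0,0,0,0,0.36,0,0,0,0,0,0,1,0,0,0,0,0,0,1,0,0,0,0,0,0,1], grip_force=30)

```text
time: 4.4
eef_pos: [0.6007, 0.0507, 0.0469]
tcp_rot: [0.529, 0.849, 0.001, 0.001]
wrist_force: [0.0, 0.7, 2.5]
width: 0.131
gripper_force: 30.0
```

Emit:
step_arm(commands=[0,0,1,0,0,0,1,0,0,1,0,0,0,1,0,0,1,0,0,0,1,0,0,1,0,0,0,1,0,0,1,0,0,0,1,-0.16,0.94,0,0,0,0,1,-0.16,0.94,0,0,0,0,1,-0.16,0.94,0,0,0,0,1,-0.16,0.94,0,0,0,0,1,-0.16,0.94,0,0,0,0,1,-0.16,0.94,0,0,0,0,1,-0.16,0.94,0,0,0,0,1])

```text
time: 5.6
eef_pos: [0.5772, 0.1831, 0.1461]
tcp_rot: [0.529, 0.849, 0.0, 0.0]
wrist_force: [0.8, 0.2, -1.7]
width: 0.139
gripper_force: 30.0
```

Emit:
step_arm(commands=[-0.16,0.94,0,0,0,0,1,-0.16,0.94,0,0,0,0,1,-0.16,0.94,0,0,0,0,1,-0.16,0.94,0,0,0,0,1,-0.16,0.94,0,0,0,0,1,-0.16,0.94,0,0,0,0,1,-0.16,0.94,0,0,0,0,1,0,0,-1,0,0,0,1,0,0,-1,0,0,0,1,0,0,0,0,0,0,1])

```text
time: 6.6
eef_pos: [0.5529, 0.3133, 0.1033]
tcp_rot: [0.528, 0.849, -0.002, -0.001]
wrist_force: [-0.6, -1.0, -2.3]
width: 0.131
gripper_force: 30.0
```

Emit:
step_arm(commands=[0,0,-1,0,0,0,1,0,0,-0.8,0,0,0,1,0,0,-0.4,0,0,0,1,0,0,-0.2,0,0,0,1,0,0,0,0,0,0,1,0,0,0,0,0,0,1])

```text
time: 7.2
eef_pos: [0.5554, 0.3141, 0.0581]
tcp_rot: [0.529, 0.849, 0.0, 0.0]
wrist_force: [-0.4, 0.0, -2.0]
width: 0.133
gripper_force: 30.0
```

Emit:
step_arm(commands=[0,0,-0.3,0,0,0,1,0,0,0,0,0,0,1,0,0,0,0,0,0,0,0,0,0,0,0,0,0,0,0,0,0,0,0,0,0,0,1,0,0,0,0,0,0,1,0,0,0,0,0,0,1,0,0,0,0,0,0,1,0,0,0,0])

```text
time: 8.1
eef_pos: [0.555, 0.3139, 0.1325]
tcp_rot: [0.529, 0.849, 0.0, 0.0]
wrist_force: [0.9, 0.1, -0.2]
width: 0.496
gripper_force: 0.0
```

Emit:
step_arm(commands=[-0.21,-0.97,0.2,0,0,-0.28,0,-0.21,-0.97,0.2,0,0,-0.28,0,-0.21,-0.97,0,0,0,-0.28,0,-0.21,-0.97,0,0,0,-0.28,0,-0.21,-0.97,0,0,0,-0.28,0,-0.21,-0.97,0,0,0,-0.28,0,-0.21,-0.97,0,0,0,-0.28,0,-0.21,-0.97,0,0,0,-0.28,0,-0.21,-0.97,0,0,0,-0.28,0,-0.21,-0.97,0,0,0,-0.28,0,-0.21,-0.97,0,0,0,-0.28,0,-0.21,-0.97,0,0,0,-0.28,0])

```text
time: 9.3
eef_pos: [0.5044, 0.0798, 0.1397]
tcp_rot: [0.689, 0.725, 0.0, 0.0]
wrist_force: [0.1, -0.3, -0.4]
width: 0.5
gripper_force: 0.0
```

Emit:
step_arm(commands=[-0.21,-0.97,0,0,0,-0.28,0,-0.21,-0.97,0,0,0,-0.28,0,-0.21,-0.97,0,0,0,-0.28,0,-0.21,-0.97,0,0,0,-0.28,0,-0.21,-0.97,0,0,0,-0.28,0,-0.21,-0.97,0,0,0,-0.28,0,-0.21,-0.97,0,0,0,-0.28,0,0,0,0,0,0,0,0,0,0,0,0,0,0,0])

```text
time: 10.2
eef_pos: [0.4753, -0.0547, 0.1397]
tcp_rot: [0.768, 0.64, 0.0, 0.0]
wrist_force: [0.3, -0.1, 0.4]
width: 0.501
gripper_force: 0.0
```

```bash
python3 - <<'E'
from h import *
import pickle
s=bot.read_state();print(s['time'],s['eef_pos'],s['tcp_rot'],s['joint_positions'].round(2))
w=cap('wrist');pickle.dump((w,s),open('w3.pkl','wb'))
t=cap('top')
im=cv2.cvtColor(w['color'],cv2.COLOR_RGB2BGR)
c=cv2.cvtColor(t['color'],cv2.COLOR_RGB2BGR)[165:240,135:210]
c=cv2.resize(c,(240,240),interpolation=cv2.INTER_CUBIC)
c=cv2.copyMakeBorder(c,0,180,0,0,cv2.BORDER_CONSTANT)
cv2.imwrite('pics/w3.png',np.hstack([im,c]))
E
```

```text
10.2 [ 0.47525102 -0.05467953  0.13965424] [7.68414641e-01 6.39952214e-01 3.22362932e-04 5.28318291e-06] [-0.02  0.68  0.07  2.1  -0.12  0.37 -0.05]
```

View pics/w3.png

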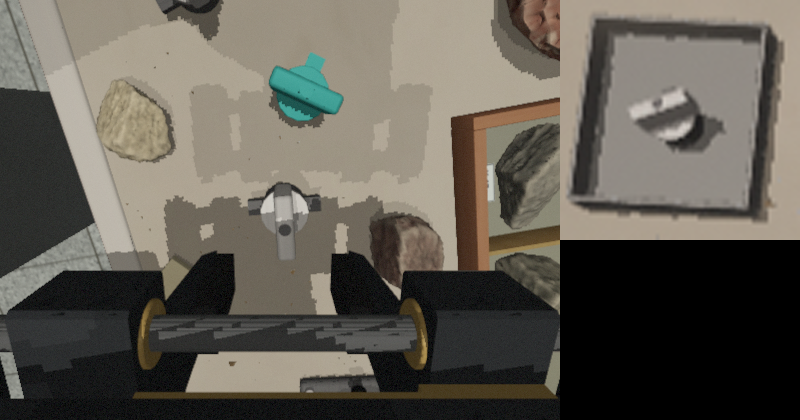

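The broken holder stands in the tray. The sound holder is below the gripper with its hole at (285,229) and both lugs visible at (252,206) and (318,202).

```bash
python3 - <<'E'
from h import *
import pickle
w,s=pickle.load(open('w3.pkl','rb'))
g=cv2.cvtColor(w['color'],cv2.COLOR_RGB2GRAY).astype(int)
for v in range(182,264,6): print(v,g[v,264:308:2])
# hole: dark blob inside plate
sub=(g[220:240,276:294]<75).astype(np.uint8);n,l,st,ce=cv2.connectedComponentsWithStats(sub)
for i in range(1,n): print(st[i,4],ce[i]+[276,220])
h=ray(w,284.7,229.5,.076);print(h-s['eef_pos'],h)
a=ray(w,252,207,.013);b=ray(w,318,203,.013);print('lug ang',np.degrees(np.arctan2(*(b-a)[1::-1])))
a=ray(w,283,184,.076);b=ray(w,286.5,259,.076);print('plate ang',np.degrees(np.arctan2(*(a-b)[1::-1]))-90)
print('tooly',2*np.degrees(np.arctan2(s['tcp_rot'][1],s['tcp_rot'][0]))-90)
E
```

```text
182 [161 162 145 148 146 148 116  80  79  86 120 108 113 150 148 149 148 150
 148 148 148 148]
188 [165 163 113  82  38  54  81  85  88  88  89  92  91  80  34  43  35  89
 150 150 150 148]
194 [144  34  54 170 191  88  88  92  90  87  89  87  91  82 155 181 192 177
  71  46  80 126]
200 [158 200 205 202 199 130 166 176 175 174 174 175 173 153 130 178 191 199
 202 203 163  86]
206 [203 199 200 202 204 124 163 177 178 175 176 176 173 157 132 178 181 199
 201 200 202 196]
212 [201 166 169 169 133 113 156 177 177 176 175 176 174 164 137 179 141 167
 158 157 201 205]
218 [133 128 130 135 134 130 162 191 201 175 175 175 175 171 148  97  97 107
 130 131 130 131]
224 [112 133 129 132 133 126 109 126 129  98  86  90 114 123 108  92 105 133
 130 130 119 102]
230 [105 103 105 119 132 132  96  94  65  64  63  63  65  73 112  87 100 121
 105 102 101 106]
236 [102 103 104 103 100 106  91 118 130 122 114 116 130 123 118  87 101 106
 100 103 104 100]
242 [104 101 104 104 106 102  93 117 130 127 126 125 129 125 119  96 104 104
 103 102 103 100]
248 [103 103 102 112 105 101 101 112 128 128 127 125 126 124 118 103 102 104
 104 104 101 102]
254 [105 101 104 103  99 103  96 109 124 129 128 125 127 124 121 106 105 105
 105 103 102 102]
260 [106 101 101 103 105 104 102 104 104 106 106 105 104 106 106 102 102 104
 105 100 104 103]
98 [284.28571429 229.62244898]
[ 0.00165721 -0.00263739 -0.06365424] [ 0.47690822 -0.05731692  0.076     ]
lug ang -6.842061452159456
plate ang -7.778440386392262
tooly -10.423482412913486
```

Emit:
step_arm(commands=[0.08,-0.13,0,0,0,0.38,0.36,0,0,-0.9,0,0,0,0.36,0,0,-0.9,0,0,0,0.36,0,0,-0.9,0,0,0,0.36,0,0,-0.9,0,0,0,0.36,0,0,-0.9,0,0,0,0.36,0,0,0,0,0,0,0.36,0,0,0,0,0,0,0.36])

```text
time: 11.1
eef_pos: [0.4769, -0.0564, 0.0496]
tcp_rot: [0.753, 0.658, 0.0, -0.0]
wrist_force: [0.1, 0.1, 0.4]
width: 0.316
gripper_force: 0.0
```

Emit:
step_arm(commands=[0,-0.04,-0.33,0,0,0,0.36,0,0,0,0,0,0,0.36,0,0,0,0,0,0,1,0,0,0,0,0,0,1,0,0,0,0,0,0,1,0,0,0,0,0,0,1], grip_force=60)

```text
time: 11.7
eef_pos: [0.4768, -0.0581, 0.0432]
tcp_rot: [0.753, 0.657, 0.0, 0.0]
wrist_force: [0.1, -0.0, 1.8]
width: 0.132
gripper_force: 59.9
```

Emit:
step_arm(commands=[0,0,0.5,0,0,0,1,0,0,1,0,0,0,1,0,0,1,0,0,0,1,0,0,1,0,0,0,1,0,0,1,0,0,0,1,0.08,-0.95,1,0,0,0,1,0.08,-0.95,1,0,0,0,1,0.08,-0.95,1,0,0,0,1,0.08,-0.95,0,0,0,0,1,0.08,-0.95,0,0,0,0,1,0.08,-0.95,0,0,0,0,1,0.08,-0.95,0,0,0,0,1])

```text
time: 12.9
eef_pos: [0.4875, -0.1917, 0.1935]
tcp_rot: [0.753, 0.657, -0.0, -0.0]
wrist_force: [-0.8, 0.4, -2.1]
width: 0.131
gripper_force: 59.9
```

Emit:
step_arm(commands=[0.08,-0.95,0,0,0,0,1,0.08,-0.95,0,0,0,0,1,0.08,-0.95,0,0,0,0,1,0.08,-0.95,0,0,0,0,1,0.08,-0.95,0,0,0,0,1,0.08,-0.95,0,0,0,0,1,0.08,-0.95,0,0,0,0,1,0.08,-0.95,0,0,0,0,1,0.08,-0.95,0,0,0,0,1,0,0,0,0,0,0,1,0,0,0,0,0,0,1])

```text
time: 14.0
eef_pos: [0.5018, -0.3614, 0.193]
tcp_rot: [0.754, 0.657, 0.0, -0.001]
wrist_force: [0.1, 0.1, -1.5]
width: 0.13
gripper_force: 59.9
```

```bash
python3 - <<'E'
from h import *
import pickle
s=bot.read_state();print(s['time'],s['eef_pos'],s['tcp_rot'],s['joint_positions'].round(2),s['width'],s['wrist_force'])
w=cap('wrist','w4.png');pickle.dump((w,s),open('w4.pkl','wb'))
print(proj(w,[.5025,-.2943,.054]))
E
```

```text
14.0 [ 0.50179467 -0.36136069  0.19296221] [ 7.53612687e-01  6.57318404e-01  9.02692376e-05 -6.52716857e-04] [ 0.54  0.73  0.02  1.64 -0.02  0.77  0.43] 0.1297134812667868 [ 0.10360471  0.09329583 -1.49582311]
[271.12568438 115.53357243]
```

View pics/w4.png

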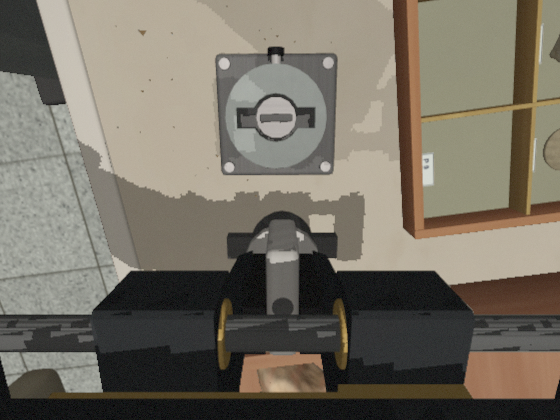

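The chuck rim disc is centred near (276,116), with slots running from (237,117) to (315,118). The held holder's lugs end at columns 228 and 337, and its plate hole is at (283,306).

```bash
python3 - <<'E'
from h import *
import pickle
w,s=pickle.load(open('w4.pkl','rb'));p=s['eef_pos']
im=w['color'];g=cv2.cvtColor(im,cv2.COLOR_RGB2GRAY)
# rim disc: mid grey
print(g[116,205:345:3]);print(g[50:180:3,255])
zb=p[2]-.0432
m=((g>95)&(g<150)).astype(np.uint8);m[:,:215]=0;m[:,340:]=0;m[:55]=0;m[175:]=0
m=cv2.morphologyEx(m,cv2.MORPH_OPEN,np.ones((5,5)))
c=max(cv2.findContours(m,0,2)[0],key=cv2.contourArea)
W=np.array([ray(w,*q[0],.054)[:2] for q in c]).astype(np.float32)
print('rim ellipse',cv2.fitEllipse(W),cv2.minEnclosingCircle(W))
# slots dark
d=((g<48)).astype(np.uint8);d[:,:232]=0;d[:,320:]=0;d[:95]=0;d[140:]=0
pts=np.argwhere(d)[:,::-1]
for lo,hi in [(232,252),(298,320)]:
    q=pts[(pts[:,0]>=lo)&(pts[:,0]<hi)];print('slot',len(q),q.min(0),q.max(0),q.mean(0))
# hole in plate top
r=g[290:322,262:304];print('row306',g[306,262:306:2]);print('col283',g[290:330:2,283])
n,l,st,ce=cv2.connectedComponentsWithStats((r<40).astype(np.uint8))
for i in range(1,n):
    if st[i,4]>20: print('hole?',st[i,4],ce[i]+[262,290])
print('lugrow',g[246,220:252:1],g[246,320:346])
print('lugcol',g[225:268,234],g[225:268,330])
E
```

```text
[174 174 173 167 143  87 100 147 144 146 163  48 100  83  87  99  98 134
 163 102 100 102 101 103 100 102  99 102 101 138 165  96  96  98  98  48
  48 147 145 145 143 100  95  82 159 160 159]
[174 125 104 102 101 105 145 151 153 149 148 148 169 168 169 169 168 156
 139  62  72  68 105 100 100  97  84 161 144 145 145 145 145 159 144 145
 144 145 120 114 112  94 177 174]
rim ellipse ((0.5024570822715759, -0.32535210251808167), (0.03486508131027222, 0.09433917701244354), 114.5276870727539) ((0.5067871809005737, -0.31653881072998047), 0.044892922043800354)
slot 16 [237 110] [245 125] [240.9375 114.125 ]
slot 38 [298 108] [313 126] [308.10526316 114.73684211]
row306 [22  6 43 91 99 61 51 48 53 50 53 50 52 50 50 54 95 91 63  8 12 17]
col283 [103 102 103 104  54  46  46  52  49  53  51  47  40  45  59  47  41  47
  50  50]
hole? 106 [263.56603774 302.66981132]
hole? 134 [300.8358209  302.95522388]
lugrow [114 112 115 114 111 110 105  61  52  47  53  49  52  51  51  48  48  50
  50  48  51  52  49  43  53  50  48  48  65  90 105 105] [ 48  45  45  48  50  50  50  49  43  51  48  49  46  45  45  46  60  88
 116 113 112 113 112 111 112 112]
lugcol [112 114 114 112 113 116 115  88  48  36  37  43  48  48  53  48  55  47
  49  50  47  51  46  51  46  44  49  50  45  47  47  46  49  74 103 114
 114 103  80  41  24  23  21] [177 179 178 175 179 177 177 129  33  41  38  36  50  49  50  48  53  50
  49  50  42  48  46  48  51  46  47  49  45  53  50  50  48 152 177 178
 155 121  87  41  23  21  24]
```

```bash
python3 - <<'E'
from h import *
import pickle
w,s=pickle.load(open('w4.pkl','rb'));p=s['eef_pos'];zb=p[2]-.0432
g=cv2.cvtColor(w['color'],cv2.COLOR_RGB2GRAY)
for u in (240,243,306,309,312): print(u,g[100:134,u])
a=ray(w,226.8,257.7,zb+.018);b=ray(w,336.8,257.5,zb+.018);c=ray(w,226.8,232.3,zb+.008);e=ray(w,336.8,232.3,zb+.008)
print('lug len',np.linalg.norm(a-b),'ang',np.degrees(np.arctan2(*(b-a)[1::-1])),'mid-y',(a+b)/2-p,'mid+y',(c+e)/2-p)
m=((g>135)&(g<157)).astype(np.uint8)
n,l,st,ce=cv2.connectedComponentsWithStats(m[50:180,205:345]);i=1+st[1:,4].argmax()
q=np.argwhere(l==i)[:,::-1]+[205,50]
W=np.array([ray(w,*x,.054)[:2] for x in q]).astype(np.float32)
print('disc',len(q),cv2.minEnclosingCircle(W),cv2.fitEllipse(cv2.convexHull(W)))
for nm,x in [('slotmid',(276,117)),('L',(237,116.5)),('R',(315,117.5))]: print(nm,ray(w,*x,.054))
# base plate corner bolts
for x in [(224,64),(328,62),(326,168),(228,169)]: print(ray(w,*x,.012))
E
```

```text
240 [169 157 146 145 146 145 145 112  61  48  53  50  48  51  64  68  68  68
  71  69  66  62  58  50  51  51  49  54 121 156 163 163 162 162]
243 [158 150 147 148 147 148 149 115  61  54  46  51  48  49  51  50  81  97
  98  95  97  98  93  96  91  98  86  66 125 159 167 165 166 164]
306 [147 147 147 147 147 148 134  93  50  50  47  52  52  53  84  97  97  97
  98  95  98  94  93  99  98  97  95  95 128 144 146 146 144 145]
309 [148 148 149 148 149 146 135  88  46  52  50  49  49  48  76  87  85  87
  66  48  53  46  49  48  49  48  44  71 126 144 145 143 147 146]
312 [147 147 148 147 148 148 137  90  53  48  49  48  53  53  54  48  47  52
  53  47  54  48  50  54  52  47  49  72 127 143 144 146 146 147]
lug len 0.05827522498021471 ang -7.671285862828719 mid-y [-0.00039596 -0.00483098 -0.0252    ] mid+y [ 0.00103279  0.00573206 -0.0352    ]
disc 4124 ((0.506314218044281, -0.29322078824043274), 0.042512279003858566) ((0.5061474442481995, -0.29500681161880493), (0.07715184986591339, 0.08262980729341507), 175.4413299560547)
slotmid [ 0.50614512 -0.29592647  0.054     ]
L [ 0.47574839 -0.29136526  0.054     ]
R [ 0.53655387 -0.30048949  0.054     ]
[ 0.4667421  -0.24620005  0.012     ]
[ 0.55649653 -0.25692798  0.012     ]
[ 0.54533885 -0.34870632  0.012     ]
[ 0.45380848 -0.33710572  0.012     ]
```

Emit:
step_arm(commands=[0.05,0.82,0,0,0,0,1,0.05,0.82,0,0,0,0,1,0.05,0.82,0,0,0,0,1,0.05,0.82,0,0,0,0,1,0,0,-0.9,0,0,0,1,0,0,-0.9,0,0,0,1,0,0,-0.9,0,0,0,1,0,0,-0.9,0,0,0,1,0,0,-0.4,0,0,0,1,0,0,0,0,0,0,1,0,0,0,0,0,0,1])

```text
time: 15.15
eef_pos: [0.5069, -0.2962, 0.1135]
tcp_rot: [0.753, 0.658, 0.0, 0.0]
wrist_force: [-0.2, 0.4, -1.6]
width: 0.133
gripper_force: 59.9
```

Emit:
step_arm(commands=[-0.04,0,-0.4,0,0,0,1,0,0,-0.3,0,0,0,1,0,0,0,0,0,0,1,0,0,-0.15,0,0,0,1,0,0,-0.15,0,0,0,1,0,0,0,0,0,0,1])

```text
time: 15.75
eef_pos: [0.5054, -0.2964, 0.0926]
tcp_rot: [0.753, 0.657, -0.0, -0.0]
wrist_force: [-0.7, -0.6, -1.2]
width: 0.134
gripper_force: 59.9
```

Emit:
step_arm(commands=[0.02,0,-0.15,0,0,0,1,0,0,-0.15,0,0,0,1,0,0,-0.15,0,0,0,1,0,0,0,0,0,0,1])

```text
time: 16.15
eef_pos: [0.5061, -0.2965, 0.0838]
tcp_rot: [0.753, 0.658, 0.0, 0.0]
wrist_force: [0.3, -0.8, 1.2]
width: 0.13
gripper_force: 59.9
```

Emit:
step_arm(commands=[0,0,-0.2,0,0,0,1,0,0,-0.2,0,0,0,1,0,0,-0.2,0,0,0,1,0,0,-0.13,0,0,0,1,0,0,0,0,0,0,1,0,0,0,0,0,0,1])

```text
time: 16.75
eef_pos: [0.5061, -0.2966, 0.0694]
tcp_rot: [0.753, 0.658, 0.0, 0.0]
wrist_force: [-0.5, -0.6, 3.3]
width: 0.127
gripper_force: 59.9
```

Emit:
step_arm(commands=[0,0,0,0,0,-0.4,1,0,0,0,0,0,-0.6,1,0,0,0,0,0,-0.6,1,0,0,0,0,0,-0.6,1,0,0,0,0,0,-0.6,1,0,0,0,0,0,-0.6,1,0,0,0,0,0,0,1])

```text
time: 17.45
eef_pos: [0.5058, -0.2972, 0.0696]
tcp_rot: [0.872, 0.49, -0.0, 0.001]
wrist_force: [-0.5, -2.2, 3.1]
width: 0.131
gripper_force: 59.9
```

```bash
cat > st.py <<'E'
from h import *
s=bot.read_state();q=s['tcp_rot'];print(s['time'],s['eef_pos'].round(4),'yaw',2*np.degrees(np.arctan2(q[1],q[0]))-90,s['wrist_force'].round(1),s['ft_torque'].round(3),s['width'],s['joint_positions'].round(2))
E
python3 st.py
```

```text
17.45 [ 0.5058 -0.2972  0.0696] yaw -31.278837106672974 [-0.5 -2.2  3.1] [-0.305  0.322  0.05 ] 0.13113792798057874 [ 0.39  0.89  0.11  1.81 -0.19  0.45  0.09]
```

Emit:
step_arm(commands=[0,0.03,0,0,0,-0.6,1,0,0,0,0,0,-0.6,1,0,0,0,0,0,-0.6,1,0,0,0,0,0,-0.6,1,0,0,0,0,0,-0.6,1,0,0,0,0,0,-0.6,1,0,0,0,0,0,-0.6,1,0,0,0,0,0,-0.6,1,0,0,0,0,0,-0.6,1,0,0,0,0,0,-0.6,1,0,0,0,0,0,-0.6,1,0,0,0,0,0,0,1])

```text
time: 18.65
eef_pos: [0.5046, -0.2968, 0.0693]
tcp_rot: [0.993, 0.117, -0.001, 0.001]
wrist_force: [-3.4, -2.2, 3.4]
width: 0.128
gripper_force: 60.0
```

```bash
python3 st.py
```

```text
18.65 [ 0.5046 -0.2968  0.0693] yaw -76.55407793471706 [-3.4 -2.2  3.4] [-0.555  0.956  0.115] 0.12758171708133334 [ 0.29  0.91  0.29  1.82 -0.51  0.49 -0.41]
```

Emit:
step_arm(commands=[0.03,0,0,0,0,-0.6,1,0,0,0,0,0,-0.6,1,0.02,0,0,0,0,-0.6,1,0,0,0,0,0,-0.6,1,0,0,0,0,0,-0.6,1,0,0,0,0,0,-0.6,1,0,0,0,0,0,0,1,0,0,0,0,0,0,1])

```text
time: 19.45
eef_pos: [0.5043, -0.2962, 0.0689]
tcp_rot: [0.995, -0.098, -0.002, 0.0]
wrist_force: [-5.7, -0.6, 4.7]
width: 0.133
gripper_force: 60.0
```

```bash
python3 st.py
```

```text
19.45 [ 0.5043 -0.2962  0.0689] yaw -101.19669339628547 [-5.7 -0.6  4.7] [-0.384  1.509  0.176] 0.13261706005132767 [ 0.23  0.93  0.4   1.82 -0.66  0.53 -0.7 ]
```

Emit:
step_arm(commands=[-0.03,0,0,0,0,-0.25,1,0,0,0,0,0,0,1,0,0,0,0,0,0,1])

```text
time: 19.75
eef_pos: [0.5041, -0.296, 0.069]
tcp_rot: [0.994, -0.112, -0.002, 0.0]
wrist_force: [-5.2, -2.0, 3.7]
width: 0.129
gripper_force: 60.0
```

```bash
python3 st.py; python3 - <<'E'
from h import *
w=cap('wrist');s=cap('scene');t=cap('top')
b=lambda c:cv2.cvtColor(c['color'],cv2.COLOR_RGB2BGR)
a=b(w)[120:420,80:480]
e=cv2.resize(b(s)[235:345,330:480],(400,293));e=cv2.copyMakeBorder(e,0,7,0,0,cv2.BORDER_CONSTANT)
f=cv2.resize(b(t)[150:310,130:450],(600,300),interpolation=cv2.INTER_CUBIC);f=cv2.copyMakeBorder(f,0,0,0,200,cv2.BORDER_CONSTANT)
cv2.imwrite('pics/f.png',np.vstack([np.hstack([a,e]),f]))
E
```

```text
19.75 [ 0.5041 -0.296   0.069 ] yaw -102.86151683978866 [-5.2 -2.   3.7] [-0.316  1.382  0.439] 0.12865272866247218 [ 0.22  0.93  0.41  1.82 -0.67  0.53 -0.71]
```

View pics/f.png

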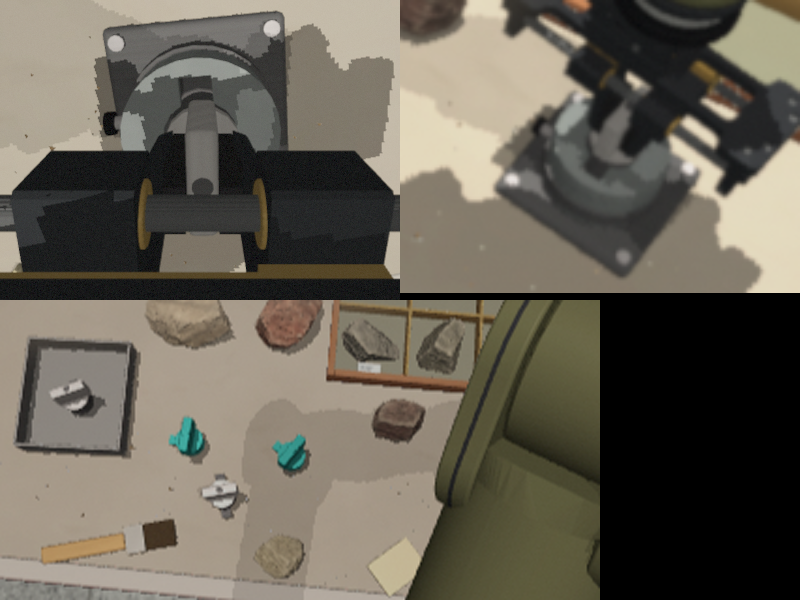

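The final picture shows the entry slot at (197,85) in line with the plate, so the lugs are a quarter turn away under the rim. The torque rise to 0.44 N m at 95° fits the stop. The broken holder is in the tray, and the other sound holder and the bystanders in view look undisturbed. Handing in.

```bash
python3 -c "
from workcell import bot
print(bot.close_job())"
```

```text
the job is handed in; nothing more can be done
None
```

I put the broken holder in the scrap tray and let go of it, then fitted a sound holder in the chuck; it is still gripped, pushed in about 28 mm and turned about 95° clockwise to the stop. The job is handed in at about 20 s.

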